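# Find the rocking stand foot and set it aside

### The arm

A 6-joint arm with a two-finger parallel gripper is mounted at the origin on the work surface. World frame = base frame: x ahead of the robot, y to its left, z up, the work surface at z = 0. Lengths are in m, angles in degrees, forces in N, time in s.
With the tool pointing down it reaches from about 0.375 to 0.9 m from the base axis. Payload 3.1 kg.
Tool frame: the origin (TCP) lies at the very end of the fingers, on their centre line; the grasp point (between the pads) lies grip_point_offset behind it (grip_point_offset is the distance from the TCP to the grasp point, in m); z points along the fingers, y is the line along which they close (so a half turn about z gives the same grasp; the last joint's range is limited). The gripper opens to 87 mm and grips with 3 to 60 N. Pads are 19 mm wide; open, the fingers measure 117 mm over their backs; the gripper's body (75 mm by 190 mm) begins 51 mm behind the grasp point.
Start: joints at [-73.768, 30.224, 82.088, -0, 67.689, -10.227], TCP at [0.278, -0.559, 0.223] pointing down, gripper open.
Joint ranges: [-176.69, 176.69], [-43.24, 126.21], [12.49, 139.97], [-82, 262], [0, 151.66], [-163.58, 163.58]. Speed limits (degrees/s): [159.86, 159.86, 180, 180, 180, 180].

### API

Orientations are given as a 3x3 rotation matrix whose columns are the frame's x, y, z axes.
In Python, from rig import * gives the robot as it stands.
- The arm moves only by the tool move_arm, never from a script. Its argument "increments" is a list of rows, each a list of 3 entries, a list of its own where there are three numbers: the shift along the tool's x, y, z in units of 30 mm (1.0 is 30 mm), then the turn, a rotation vector about the tool's x, y, z in units of 120 degrees (1.0 is 120 degrees), then the closure, from 0 (fully open) to 1 (shut). A call has 1 to 20 rows; each row shifts and turns the commanded pose from where the row before left it, along the tool's axes as they then stand; what a row does not reach is not made up. A row lasts 1/12 s, in which the tool goes at most 41.7 mm and 7.16 degrees, less where a joint would pass 70% of its speed; a pose out of reach is approached as far as the arm can. A call with a number of a shift or a turn outside -1 to 1 is refused whole. A call with a gripper value outside its range is refused whole. The fingers move at their own pace and stop on an object; the grip force is fixed at half the most. Time passes only in rows, so rows that do not move let the fingers close. It gives the time, the measured TCP pose, the force, the opening and the grip force at its end, in the units of the state.
- read_state(): the state, without advancing time (a new reading comes with each control period).
- capture(name): name is "scene" or "top"; returns a dict with "img" (400x640x3 uint8, red, green, blue), "mtx" (3x3 intrinsics, pixels), "eye" and "rotation" of the camera in the world. Camera axes: x right, y down, z forward; pixel columns grow to the right and rows downward; lengths in m; the calibration is good to about 2 mm. A picture is of the moment at which its call begins. There is no depth.
- hand_in(): hands the job in; it is judged then, once.
Trained networks look in a picture, given as the dict that the camera call returned (one of the last four; its "shot" number tells which), for a name from the list of things; names that differ only in an ending like _2 or _b are one class to them, and where a whole thing is asked for, a point or a joint stands for the part that bears it (a point fixed in the world has none). Each returns a list of dicts, best first, with "confidence" (0 to 1); they miss things now and then, are a little off and sometimes report something else, mostly with a low value. They report only what shows in the picture. A call takes as long as a camera call.
- search_frame(picture, label): "extent" ([left, top, right, bottom] as shares, 0 to 1, of the picture: columns of its width, rows of its height, round what is visible of it).
- pinpoint(picture, label): "xy" ([column, row] as shares, 0 to 1, of the picture: columns of its width, rows of its height: a listed point, or the origin of a listed thing).
The state is a dict: "time_s": time; "joint_positions": joint angles; "qvel": joint speeds; "tau": joint torques, N m; "position": TCP position; "tcp_rot": TCP orientation; "force": force on the tool from outside, world axes, zero at the start; "moment": the same for the moment, N m; "opening": opening from 0.0 (shut) to 1.0 (fully open); "grasp_force": force on a finger pad.
Only numpy, scipy, OpenCV 4.12 (cv2) and the standard library are available. Lean on these libraries where they do the work, as an engineer would, in place of code of your own. Each camera call takes 0.05 s, during which the arm holds its last target. There are 200 camera calls.

### The job

One of the three round electrode-stand feet on the flat stone slab is bent and rocks. Press gently down on their rims, one side after another all round, to feel which foot gives, then lift that foot by its socket and set it down upright in the white tray without dropping it; leave the two sound feet standing on the slab and the beaker, bottle and jar alone.

Things in the scene. Friction and masses are not known exactly. Their poses are not given: they have to be found in the camera images.
- slab: Dark stone slab fixed on the bench, 170 mm (its x) by 420 mm (its y), 30 mm thick; origin at the centre of its underside, z up. Three grey circles 130 mm apart along y mark the places of three round stand feet that look identical; one foot stands upright at each place, centred to within 4 mm. Pressing a foot (5 to 9 N in weight) with more than 25 N is too hard.
- place_left (a point): Centre of the left-hand (slab's +y) place, on the slab's upper face, z up, x and y along the slab's. A foot stands here: cast grey disc 110 mm across, 10 mm thick, on eight short rubber pads set at 46 mm radius under it, so that its rim's upper face is 15 mm above the slab; from its centre rises a round steel socket to grip, 26 mm in diameter, 35 mm tall (top 50 mm above the slab).
- place_middle (a point): Centre of the middle place, on the slab's upper face, axes as above; a foot stands here. Two of the feet are sound and stand firm. The third, at any of the places, is bent along a diameter: it stands level at rest, but on one side, in any direction from its centre, the pads are up to 3 mm off the slab, out of sight.
- place_right (a point): Centre of the right-hand (slab's -y) place, on the slab's upper face, axes as above; a foot stands here. Pressed on its loose side 42 mm from the centre with 1 to 3 N, the bent foot's rim sinks under the finger by 2 to 3 mm (1.5 to 2 mm at 45 degrees off that direction, 0.6 to 1.4 mm at 60, nothing at 90 or more), then stops hard; released, it comes back level. A sound foot's rim does not sink.
- tray: White open plastic tray fixed on the bench to the left of the slab, 180 mm by 180 mm outside, 25 mm high, walls and floor 4 mm thick; origin at the centre of its underside, z up. The inner floor is 4 mm above the origin.
- beaker: Bystander: empty glass beaker, 68 mm across, 90 mm tall, origin at the centre of its underside. Leave alone.
- bottle: Bystander: white plastic bottle, 60 mm across, 130 mm tall, origin at the centre of its underside. Leave alone.
- jar: Bystander: brown glass jar, 54 mm across, 70 mm tall, origin at the centre of its underside. Leave alone.

How it is judged (in metres and radians):
On the way, in this order (a step that is already met when the one before it is completed fails the run):
1. the rocking foot has been made to tip on the slab by pressing down on its rim with the fingers (angle between foot_b's own z axis and vertical above 0.03 rad and contact force between the fingers and foot_b_c0 above 0.8 N and contact force between foot_b and slab above 2 N), for 0.1 s.
2. the rocking foot is lifted clear of the slab in the fingers (contact force between foot_b and slab below 0.01 N and contact force between the fingers and foot_b above 1 N and height (world z) of foot_b above 0.034 m), for 0.1 s.
At the end, for the whole second after the job is handed in: The rocking foot stands upright (within 0.1 rad), at rest and released, on the tray's floor, its centre within 45 mm of the tray's; the two sound feet still stand on the slab within 15 mm of where they were (horizontal distance between foot_b and tray below 0.045 m and height (world z) of foot_b below 0.012 m and angle between foot_b's own z axis and vertical below 0.1 rad and linear speed of foot_b below 0.02 m/s and contact force between the fingers and foot_b below 0.01 N and contact force between each of foot_a, foot_c and slab above 1 N and distance of each of foot_a, foot_c from where it was at the start of the episode below 0.015 m); the robot touches nothing.
It fails at once if one of the stand feet is pressed too hard (it bears on the slab with more than 35 N, its weight of 5 to 9 N included) (contact force between any of foot_a, foot_b, foot_c and slab above 35 N).
It fails at once if a stand foot that does not rock is shifted by more than 15 mm or taken off the slab (distance of any of foot_a, foot_c from where it was at the start of the episode above 0.015 m).
It fails at once if the beaker, the bottle or the jar is shifted by more than 20 mm or tipped (distance of any of beaker, bottle, jar from where it was at the start of the episode above 0.02 m or angle between any of beaker, bottle, jar's own z axis and vertical above 0.3 rad).
It fails at once if the rocking foot is dropped or thrown (moves faster than 0.45 m/s while not held) (linear speed of foot_b above 0.45 m/s and contact force between the fingers and foot_b below 0.1 N).
It also fails if it takes over 72 s, if anything falls off the work surface, if the arm or the gripper's body presses on something with over 40 N, if the wrist force passes 120 N, or if a joint passes its speed limit or range.

## Working session

There is one attempt and no reset: what is moved stays moved. The work goes in short steps, Python scripts to look and compute and a tool call to move; the robot and the scene stay as the last step left them, time stands still between calls to the robot, and variables do not carry over. Pictures are saved under pics/ and viewed, at most 10 in all, crops included, and the job is handed in when it is done.

Besides the shell and the picture viewer there is one more tool, called after ">>>" as name([rows], argument=value, ...), one row to a line, values as JSON. move_arm: Moves the arm, as the interface text tells. Its arguments: {"type":"object","properties":{"increments":{"type":"array"}},"required":["increments"]}

```bash
mkdir -p pics; cat > h.py <<'E'
from rig import *
import numpy as np, cv2
def ray(p,xy,z):
    h,w=p["img"].shape[:2]
    d=np.array(p["rotation"])@np.linalg.inv(np.array(p["mtx"]))@np.array([xy[0]*w,xy[1]*h,1])
    e=np.array(p["eye"]); return e+d*(z-e[2])/d[2]
E
python3 - <<'E'
from h import *
s=read_state(); print(s["time_s"],s["position"],np.round(s["tcp_rot"],3).tolist(),s["force"],s["opening"])
for n in["top","scene"]:
    p=capture(n); cv2.imwrite(f"pics/{n}0.png",p["img"][:,:,::-1]); print(n,p["eye"])
    for l,z in[("slab",0),("place_left",.03),("place_middle",.03),("place_right",.03),("tray",0),("beaker",0),("bottle",0),("jar",0)]:
        for r in pinpoint(p,l)[:2]: print(l,round(r["confidence"],2),np.round(np.array(r["xy"])*[640,400]),np.round(ray(p,r["xy"],z),4))
E
```

```text
0.0 [ 0.27827583 -0.55883557  0.2215971 ] [[0.895, 0.446, -0.001], [0.446, -0.895, 0.002], [0.0, -0.002, -1.0]] [-0.4503038   0.91248466  0.34623225] 0.9999270649311157
top [0.46764055 0.05864631 1.04152531]
tray 0.63 [188. 291.] [0.4651 0.3276 0.    ]
tray 0.5 [423. 158.] [ 0.7546 -0.1758  0.    ]
beaker 0.93 [340. 157.] [0.7573 0.0077 0.    ]
beaker 0.19 [239. 169.] [0.7289 0.2291 0.    ]
bottle 0.67 [421. 160.] [ 0.7501 -0.1722  0.    ]
jar 0.83 [238. 168.] [0.731  0.2319 0.    ]
scene [1.30394662 0.18234504 0.93434361]
slab 0.61 [271. 177.] [ 0.5384 -0.0678  0.    ]
place_middle 0.77 [271. 175.] [ 0.5542 -0.0625  0.03  ]
place_right 0.84 [228. 161.] [ 0.5251 -0.1827  0.03  ]
tray 0.59 [426. 172.] [ 0.4659  0.3304 -0.    ]
beaker 0.94 [284. 248.] [0.7461 0.0071 0.    ]
bottle 0.68 [205. 245.] [ 0.7617 -0.1781  0.    ]
jar 0.64 [380. 255.] [0.7336 0.2271 0.    ]
jar 0.24 [275. 177.] [ 0.5349 -0.0587  0.    ]
```

View pics/top0.png

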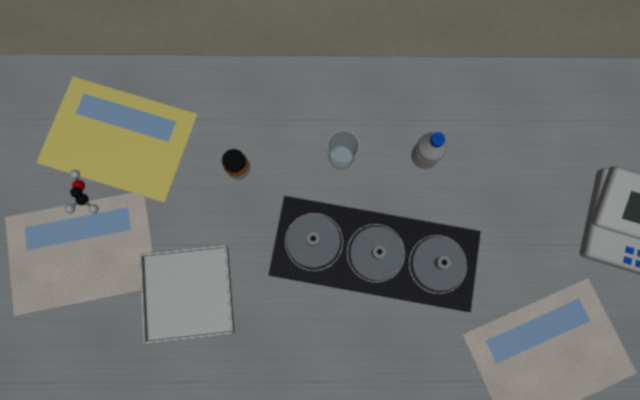

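View pics/scene0.png

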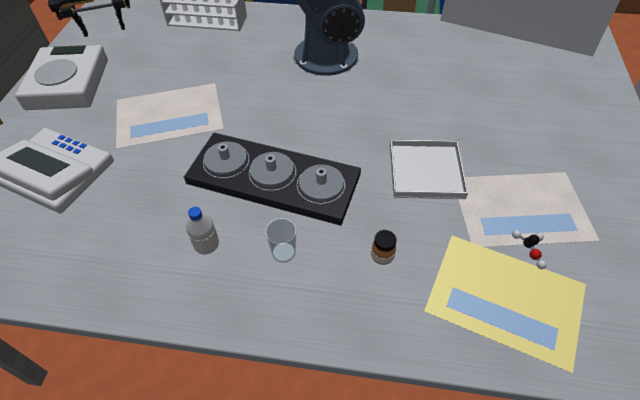

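Top view: the slab's corners are at about (285,198), (480,232), (471,309) and (270,276). The feet are near (313,241), (377,253) and (440,264), and the tray is centred near (187,293). The scene view agrees. Beaker, bottle and jar stand beyond the slab on its +x side.

Next I refine the feet and tray positions.

```bash
python3 - <<'E'
from h import *
import rig
print([n for n in dir(rig) if 'grip' in n.lower()], getattr(rig,'grip_point_offset',None))
p=capture("top"); g=cv2.cvtColor(p["img"],cv2.COLOR_RGB2GRAY)
# slab: dark region -> filled hull -> min area rect
m=(g<60).astype(np.uint8); m[:190]=0; m[320:]=0; m[:,:262]=0; m[:,488:]=0
hull=cv2.convexHull(cv2.findNonZero(cv2.morphologyEx(m,cv2.MORPH_OPEN,np.ones((3,3)))))
r=cv2.minAreaRect(hull); b=cv2.boxPoints(r)
W=np.array([ray(p,c/[640,400],.03)[:2] for c in b]); print("slab",b.round(1).tolist(),W.round(4).tolist(),W.mean(0).round(4),[np.linalg.norm(W[i]-W[i-1]).round(4) for i in range(4)])
e=W-np.roll(W,1,0); L=max(e,key=np.linalg.norm); L=L*np.sign(L[1]); u=L/np.linalg.norm(L); print("slab y",u,np.degrees(np.arctan2(u[0],u[1])))
for k in(1,0,-1): print("place",k,(W.mean(0)+.13*k*u).round(4))
big=cv2.resize(g,None,fx=4,fy=4,interpolation=cv2.INTER_CUBIC)
c=cv2.HoughCircles(big[720:1300,1040:1960],cv2.HOUGH_GRADIENT,1,200,param1=80,param2=25,minRadius=95,maxRadius=130)
for x,y,rr in (c[0][:5] if c is not None else []):
    q=np.array([(x+1040+.5)/4-.5,(y+720+.5)/4-.5]); print("circ",q.round(1),rr/4,ray(p,q/[640,400],.045).round(4))
m=(g>135).astype(np.uint8); m[:, :135]=0; m[:,240:]=0; m[:240]=0; m[348:]=0
r=cv2.minAreaRect(cv2.findNonZero(m)); b=cv2.boxPoints(r); W=np.array([ray(p,c/[640,400],.025)[:2] for c in b]); print("tray",b.round(1).tolist(),W.mean(0).round(4),[np.linalg.norm(W[i]-W[i-1]).round(4) for i in range(4)])
E
```

```text
['grip_point_offset'] 0.0187
slab [[268.29998779296875, 274.8999938964844], [283.0, 194.89999389648438], [484.29998779296875, 231.8000030517578], [469.70001220703125, 311.79998779296875]] [[0.4984, 0.1572], [0.6653, 0.1295], [0.5875, -0.2924], [0.4241, -0.2528]] [ 0.5438 -0.0646] [np.float64(0.4167), np.float64(0.1692), np.float64(0.429), np.float64(0.1681)]
slab y [0.18144161 0.98340172] 10.453740913687678
place 1 [0.5674 0.0632]
place 0 [ 0.5438 -0.0646]
place -1 [ 0.5202 -0.1925]
circ [376.  254.8] 28.225 [ 0.5385 -0.0627  0.045 ]
circ [436.  265.2] 30.5 [ 0.5172 -0.1844  0.045 ]
tray [[131.3000030517578, 240.3000030517578], [224.39999389648438, 233.3000030517578], [232.10000610351562, 335.70001220703125], [139.0, 342.70001220703125]] [0.4739 0.3339] [np.float64(0.2076), np.float64(0.1927), np.float64(0.2082), np.float64(0.186)]
```

```bash
cat >> h.py <<'E'
def proj(p,P):
    P=np.atleast_2d(P); c=(P-np.array(p["eye"]))@np.array(p["rotation"]); q=c@np.array(p["mtx"]).T; return q[:,:2]/q[:,2:]
E
python3 - <<'E'
from h import *
# slab pose by fitting its projected top edge mask (edges) in both images: maximise gradient along outline
from scipy.optimize import minimize
P={n:capture(n) for n in("top","scene")}
t=np.linspace(0,2*np.pi,120)
def rect(x,y,a,lx,ly,z):
    s=np.linspace(-1,1,60); l=np.r_[np.c_[s,0*s-1],np.c_[s,0*s+1],np.c_[0*s-1,s],np.c_[0*s+1,s]]*[lx/2,ly/2]
    R=np.array([[np.cos(a),-np.sin(a)],[np.sin(a),np.cos(a)]]); return np.c_[l@R.T+[x,y],np.full(len(l),z)]
def circ(x,y,r,z): return np.c_[x+r*np.cos(t),y+r*np.sin(t),0*t+z]
def samp(p,X,s=1.0):
    g=cv2.GaussianBlur(cv2.cvtColor(p["img"],cv2.COLOR_RGB2GRAY).astype(np.float32),(0,0),s)
    q=proj(p,X).astype(np.float32); return cv2.remap(g,q[:,:1],q[:,1:],cv2.INTER_LINEAR).ravel()
def fit(f,x0,sc,names=("top","scene")):
    best={}
    for k in list(names)+["both"]:
        ns=names if k=="both" else [k]
        best[k]=min((minimize(lambda v:-sum(f(P[n],x0+v*sc) for n in ns),np.random.default_rng(i).normal(0,1,len(x0)),method="Nelder-Mead") for i in range(6)),key=lambda r:r.fun)
        print(k,(x0+best[k].x*sc).round(4),round(-best[k].fun,1))
    return x0+best["both"].x*sc
d=.003
slab=lambda p,v:(samp(p,rect(*v,.17+2*d,.42+2*d,.03))-samp(p,rect(*v,.17-2*d,.42-2*d,.03))).mean()
print("slab");S=fit(slab,np.array([.545,-.064,-.18]),np.array([.005,.005,.02]))
tr=lambda p,v:(samp(p,rect(*v,.178,.178,.025))-samp(p,rect(*v,.19,.19,.025))).mean()
print("tray");T=fit(tr,np.array([.468,.33,.08]),np.array([.005,.005,.03]))
u=np.array([-np.sin(S[2]),np.cos(S[2])]); F=[]
for k in(1,0,-1):
    f=lambda p,v:(samp(p,circ(*v,.053,.045))-samp(p,circ(*v,.0575,.045))).mean()+(samp(p,circ(*v,.011,.08))-samp(p,circ(*v,.016,.08))).mean()*0
    c=S[:2]+.13*k*u; print("foot",k,c.round(4)); F.append(fit(f,c,np.array([.003,.003])))
np.savez("pose.npz",S=S,T=T,F=F)
im=P["top"]["img"].copy(); big=cv2.resize(im[190:320,262:487],None,fx=3.5,fy=3.5,interpolation=cv2.INTER_CUBIC)[:,:,::-1].copy()
for X in [rect(*S,.17,.42,.03)]+[circ(*f,.055,.045) for f in F]+[circ(*f,.013,.08) for f in F]:
    for q in proj(P["top"],X): cv2.circle(big,tuple(int(v) for v in ((q-[262,190]+.5)*3.5).round()),1,(0,0,255),-1)
b2=cv2.resize(P["scene"]["img"][125:225,175:375],None,fx=3.5,fy=3.5,interpolation=cv2.INTER_CUBIC)[:,:,::-1].copy()
cv2.imwrite("pics/fit.png",big)
E
```

```text
slab
top [ 0.5441 -0.0629 -0.1791] 56.9
scene [ 0.5636 -0.0602 -0.167 ] 51.6
both [ 0.5451 -0.0594 -0.178 ] 85.9
tray
top [0.473  0.3145 0.1078] 15.8
scene [0.4619 0.3156 0.1111] 29.6
both [0.4606 0.3311 0.1177] 39.7
foot 1 [0.5681 0.0686]
top [0.5708 0.0673] 25.0
scene [0.5686 0.0683] 32.6
both [0.5694 0.0682] 56.0
foot 0 [ 0.5451 -0.0594]
top [ 0.5421 -0.0668] 24.8
scene [ 0.5426 -0.0623] 34.2
both [ 0.542  -0.0647] 51.2
foot -1 [ 0.5221 -0.1873]
top [ 0.5225 -0.193 ] 25.8
scene [ 0.5216 -0.1893] 34.6
both [ 0.5223 -0.1914] 55.3
```

View pics/fit.png

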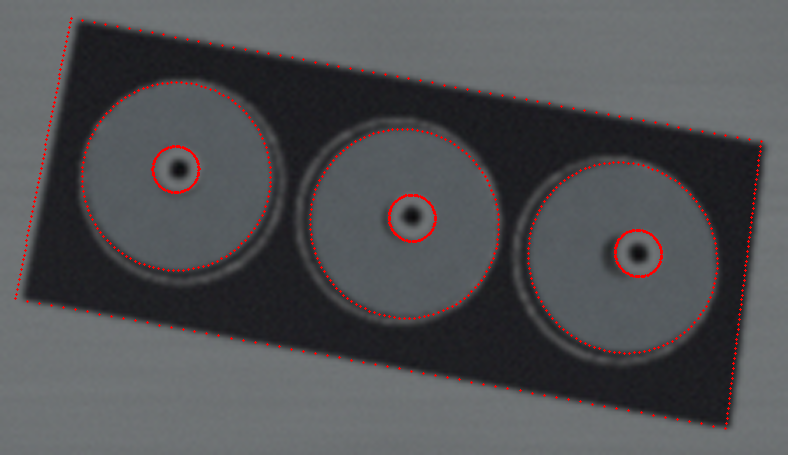

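The overlay fits. Feet are at L(0.569,0.068), M(0.542,-0.064) and R(0.522,-0.191); the slab is turned -10.2°. I'll line the tool up with the slab, close the fingers and go above the right foot's +x rim.

>>> move_arm([
  [[0,0,0],[0,0,0.051],1],
  [[0,0,0],[0,0,0.051],1],
  [[0,0,0],[0,0,0.051],1],
  [[0,0,0],[0,0,0.051],1],
  [[0,0,0],[0,0,0.051],1],
  [[0,0,0],[0,0,0.051],1],
  [[0.516,-0.966,0],[0,0,0],1],
  [[0.516,-0.966,0],[0,0,0],1],
  [[0.516,-0.966,0],[0,0,0],1],
  [[0.516,-0.966,0],[0,0,0],1],
  [[0.516,-0.966,0],[0,0,0],1],
  [[0.516,-0.966,0],[0,0,0],1],
  [[0.516,-0.966,0],[0,0,0],1],
  [[0.516,-0.966,0],[0,0,0],1],
  [[0.516,-0.966,0],[0,0,0],1],
  [[0.516,-0.966,0],[0,0,0],1],
  [[0.516,-0.966,0],[0,0,0],1],
  [[0.516,-0.966,0],[0,0,0],1],
  [[0.516,-0.966,0],[0,0,0],1],
  [[0.516,-0.966,0],[0,0,0],1],
])

```text
time_s: 2.72
position: [0.5649, -0.1974, 0.2227]
tcp_rot: [[0.984, -0.178, 0.0], [-0.178, -0.984, -0.0], [0.0, 0.0, -1.0]]
force: [-0.1, -0.5, 0.5]
opening: 0.004
grasp_force: 0.0
```

>>> move_arm([
  [[0,0,1],[0,0,0],1],
  [[0,0,1],[0,0,0],1],
  [[0,0,1],[0,0,0],1],
  [[0,0,1],[0,0,0],1],
  [[0,0,1],[0,0,0],1],
  [[0,0,0.5],[0,0,0],1],
  [[0,0,0.26],[0,0,0],1],
  [[0,0,0],[0,0,0],1],
  [[0,0,0],[0,0,0],1],
])

```text
time_s: 3.47
position: [0.5645, -0.1992, 0.0501]
tcp_rot: [[0.984, -0.178, 0.001], [-0.178, -0.984, -0.0], [0.001, 0.0, -1.0]]
force: [0.2, 0.2, -0.2]
opening: 0.006
grasp_force: 0.0
```

>>> move_arm([
  [[0,0,0.04],[0,0,0],1],
  [[0,0,0.04],[0,0,0],1],
  [[0,0,0.04],[0,0,0],1],
  [[0,0,0],[0,0,0],1],
  [[0,0,0],[0,0,0],1],
])

```text
time_s: 3.88
position: [0.5642, -0.199, 0.0467]
tcp_rot: [[0.984, -0.178, 0.001], [-0.178, -0.984, -0.0], [0.001, 0.0, -1.0]]
force: [-0.2, 0.1, 0.7]
opening: 0.001
grasp_force: 0.0
```

>>> move_arm([
  [[0,0,0.02],[0,0,0],1],
  [[0,0,0.02],[0,0,0],1],
  [[0,0,0],[0,0,0],1],
  [[0,0,0],[0,0,0],1],
])

```text
time_s: 4.22
position: [0.5642, -0.199, 0.0454]
tcp_rot: [[0.984, -0.178, 0.0], [-0.178, -0.984, -0.0], [0.0, 0.0, -1.0]]
force: [0.1, -0.4, 3.8]
opening: 0.006
grasp_force: 2.2
```

>>> move_arm([
  [[0,0,0.02],[0,0,0],1],
  [[0,0,0],[0,0,0],1],
  [[0,0,0],[0,0,0],1],
])

```text
time_s: 4.47
position: [0.5642, -0.199, 0.0454]
tcp_rot: [[0.984, -0.178, 0.001], [-0.178, -0.984, -0.0], [0.001, 0.0, -1.0]]
force: [-1.4, 1.0, 9.1]
opening: 0.007
grasp_force: 4.1
```

>>> move_arm([
  [[0,0,0.01],[0,0,0],1],
  [[0,0,0],[0,0,0],1],
  [[0,0,0],[0,0,0],1],
])

```text
time_s: 4.72
position: [0.5642, -0.199, 0.0454]
tcp_rot: [[0.984, -0.178, 0.001], [-0.178, -0.984, -0.0], [0.001, 0.0, -1.0]]
force: [-1.7, 0.4, 10.3]
opening: 0.009
grasp_force: 5.0
```

>>> move_arm([
  [[0,0,-0.333],[0,0,0],1],
  [[-0.12,-0.6,0],[0,0,0],1],
  [[-0.12,-0.6,0],[0,0,0],1],
  [[-0.6,-0.18,0],[0,0,0],1],
  [[-0.6,-0.18,0],[0,0,0],1],
  [[0,0,0],[0,0,0],1],
  [[0,0,0.233],[0,0,0],1],
  [[0,0,0.03],[0,0,0],1],
  [[0,0,0.03],[0,0,0],1],
  [[0,0,0.02],[0,0,0],1],
  [[0,0,0.02],[0,0,0],1],
  [[0,0,0],[0,0,0],1],
  [[0,0,0],[0,0,0],1],
])

```text
time_s: 5.8
position: [0.531, -0.146, 0.0453]
tcp_rot: [[0.984, -0.179, 0.002], [-0.179, -0.984, -0.001], [0.002, 0.0, -1.0]]
force: [-2.2, 1.6, 11.4]
opening: 0.007
grasp_force: 5.7
```

>>> move_arm([
  [[0,0,-0.333],[0,0,0],1],
  [[-0.6,0.18,0],[0,0,0],1],
  [[-0.6,0.18,0],[0,0,0],1],
  [[-0.1,0.6,0],[0,0,0],1],
  [[-0.1,0.6,0],[0,0,0],1],
  [[0,0,0],[0,0,0],1],
  [[0,0,0.233],[0,0,0],1],
  [[0,0,0.03],[0,0,0],1],
  [[0,0,0.03],[0,0,0],1],
  [[0,0,0.02],[0,0,0],1],
  [[0,0,0.02],[0,0,0],1],
  [[0,0,0],[0,0,0],1],
  [[0,0,0],[0,0,0],1],
])

```text
time_s: 6.88
position: [0.4805, -0.1838, 0.0453]
tcp_rot: [[0.984, -0.176, 0.0], [-0.176, -0.984, -0.002], [0.0, 0.002, -1.0]]
force: [-3.4, -1.8, 12.9]
opening: 0.008
grasp_force: 6.4
```

>>> move_arm([
  [[0,0,-0.333],[0,0,0],1],
  [[0.1,0.6,0],[0,0,0],1],
  [[0.1,0.6,0],[0,0,0],1],
  [[0.6,0.18,0],[0,0,0],1],
  [[0.6,0.18,0],[0,0,0],1],
  [[0,0,0],[0,0,0],1],
  [[0,0,0.233],[0,0,0],1],
  [[0,0,0.03],[0,0,0],1],
  [[0,0,0.03],[0,0,0],1],
  [[0,0,0.02],[0,0,0],1],
  [[0,0,0.02],[0,0,0],1],
  [[0,0,0],[0,0,0],1],
  [[0,0,0],[0,0,0],1],
])

```text
time_s: 7.97
position: [0.5125, -0.236, 0.0454]
tcp_rot: [[0.984, -0.178, -0.0], [-0.178, -0.984, 0.001], [-0.0, -0.001, -1.0]]
force: [-0.3, 1.0, 12.3]
opening: 0.005
grasp_force: 5.6
```

>>> move_arm([
  [[0,0,-0.85],[0,0,0],1],
  [[0,0,-0.85],[0,0,0],1],
  [[-0.01,-0.85,0],[0,0,0],1],
  [[-0.01,-0.85,0],[0,0,0],1],
  [[-0.01,-0.85,0],[0,0,0],1],
  [[-0.01,-0.85,0],[0,0,0],1],
  [[-0.01,-0.85,0],[0,0,0],1],
  [[0,0,1],[0,0,0],1],
  [[0,0,0.5],[0,0,0],1],
  [[0,0,0],[0,0,0],1],
  [[0,0,0.1],[0,0,0],1],
  [[0,0,0.03],[0,0,0],1],
  [[0,0,0.03],[0,0,0],1],
  [[0,0,0.02],[0,0,0],1],
  [[0,0,0.02],[0,0,0],1],
  [[0,0,0],[0,0,0],1],
  [[0,0,0],[0,0,0],1],
])

```text
time_s: 9.38
position: [0.5347, -0.112, 0.0454]
tcp_rot: [[0.984, -0.178, 0.001], [-0.178, -0.984, -0.001], [0.001, 0.0, -1.0]]
force: [-2.2, 0.1, 4.4]
opening: 0.009
grasp_force: 2.5
```

>>> move_arm([
  [[0,0,-0.333],[0,0,0],1],
  [[0.6,-0.18,0],[0,0,0],1],
  [[0.6,-0.18,0],[0,0,0],1],
  [[0.1,-0.6,0],[0,0,0],1],
  [[0.1,-0.6,0],[0,0,0],1],
  [[0,0,0],[0,0,0],1],
  [[0,0,0.233],[0,0,0],1],
  [[0,0,0.03],[0,0,0],1],
  [[0,0,0.03],[0,0,0],1],
  [[0,0,0.02],[0,0,0],1],
  [[0,0,0.02],[0,0,0],1],
  [[0,0,0],[0,0,0],1],
  [[0,0,0],[0,0,0],1],
])

```text
time_s: 10.47
position: [0.5834, -0.0733, 0.0454]
tcp_rot: [[0.984, -0.18, -0.001], [-0.18, -0.984, 0.001], [-0.001, -0.001, -1.0]]
force: [-2.5, 1.8, 9.6]
opening: 0.004
grasp_force: 4.8
```

>>> move_arm([
  [[0,0,-0.333],[0,0,0],1],
  [[-0.12,-0.6,0],[0,0,0],1],
  [[-0.12,-0.6,0],[0,0,0],1],
  [[-0.6,-0.18,0],[0,0,0],1],
  [[-0.6,-0.18,0],[0,0,0],1],
  [[0,0,0],[0,0,0],1],
  [[0,0,0.233],[0,0,0],1],
  [[0,0,0.03],[0,0,0],1],
  [[0,0,0.03],[0,0,0],1],
  [[0,0,0.02],[0,0,0],1],
  [[0,0,0.02],[0,0,0],1],
  [[0,0,0],[0,0,0],1],
  [[0,0,0],[0,0,0],1],
])

```text
time_s: 11.55
position: [0.5512, -0.0202, 0.0453]
tcp_rot: [[0.984, -0.179, 0.002], [-0.179, -0.984, -0.001], [0.002, 0.0, -1.0]]
force: [-2.4, -0.3, 9.8]
opening: 0.006
grasp_force: 5.2
```

>>> move_arm([
  [[0,0,-0.333],[0,0,0],1],
  [[-0.6,0.18,0],[0,0,0],1],
  [[-0.6,0.18,0],[0,0,0],1],
  [[-0.1,0.6,0],[0,0,0],1],
  [[-0.1,0.6,0],[0,0,0],1],
  [[0,0,0],[0,0,0],1],
  [[0,0,0.233],[0,0,0],1],
  [[0,0,0.03],[0,0,0],1],
  [[0,0,0.03],[0,0,0],1],
  [[0,0,0.02],[0,0,0],1],
  [[0,0,0.02],[0,0,0],1],
  [[0,0,0],[0,0,0],1],
  [[0,0,0],[0,0,0],1],
])

```text
time_s: 12.63
position: [0.5004, -0.0574, 0.0441]
tcp_rot: [[0.984, -0.178, 0.0], [-0.178, -0.984, 0.0], [0.0, -0.0, -1.0]]
force: [0.3, 0.3, 1.0]
opening: 0.007
grasp_force: 0.5
```

The middle foot gives on its -x side (sank 1.3 mm at 1 N). I'll press on, gently, to its stop.

>>> move_arm([
  [[0,0,0.02],[0,0,0],1],
  [[0,0,0.015],[0,0,0],1],
  [[0,0,0.015],[0,0,0],1],
  [[0,0,0],[0,0,0],1],
  [[0,0,0],[0,0,0],1],
])

```text
time_s: 13.05
position: [0.5001, -0.0574, 0.0431]
tcp_rot: [[0.984, -0.178, -0.0], [-0.178, -0.984, 0.0], [-0.0, -0.0, -1.0]]
force: [-0.9, 2.3, 6.9]
opening: 0.006
grasp_force: 3.2
```

>>> move_arm([
  [[0,0,0],[0,0,0],1],
  [[0,0,0],[0,0,0],1],
  [[0,0,-0.75],[0,0,0],1],
  [[0,0,-0.75],[0,0,0],1],
  [[0,0,-0.75],[0,0,0],0],
  [[0.71,-0.02,0],[0,0,0],0],
  [[0.71,-0.01,0],[0,0,0],0],
  [[0,0,0],[0,0,0],0],
  [[0,0,0],[0,0,0],0],
  [[0,0,0],[0,0,0],0],
  [[0,0,0],[0,0,0],0],
  [[0,0,0],[0,0,0],0],
  [[0,0,0],[0,0,0],0],
])

```text
time_s: 14.13
position: [0.5414, -0.0642, 0.1098]
tcp_rot: [[0.984, -0.178, -0.001], [-0.178, -0.984, 0.0], [-0.001, -0.0, -1.0]]
force: [-0.2, 0.1, -0.3]
opening: 0.601
grasp_force: 0.0
```

>>> move_arm([
  [[0,0,0],[0,0,0],0],
  [[0,0,0],[0,0,0],0],
  [[0,0,0],[0,0,0],0],
  [[0,0,0],[0,0,0],0],
  [[0,0,0.7],[0,0,0],0],
  [[0,0,0.7],[0,0,0],0],
  [[0,0,0.58],[0,0,0],0],
  [[0,0,0],[0,0,0],0],
  [[0,0,0],[0,0,0],0],
])

```text
time_s: 14.88
position: [0.5417, -0.0643, 0.05]
tcp_rot: [[0.984, -0.178, -0.002], [-0.178, -0.984, 0.001], [-0.002, -0.0, -1.0]]
force: [0.3, 0.4, 0.4]
opening: 0.997
grasp_force: 0.0
```

```bash
python3 - <<'E'
from h import *
p=capture("top"); q=capture("scene")
cv2.imwrite("pics/g1.png",cv2.resize(q["img"][100:230,170:370],None,fx=3.5,fy=3.5)[:,:,::-1])
s=read_state(); print(s["position"],s["opening"],s["force"])
E
```

```text
[ 0.54300409 -0.06466041  0.05141802] 0.9967903898225564 [ 0.28725514 -0.19479364  0.56214089]
```

View pics/g1.png

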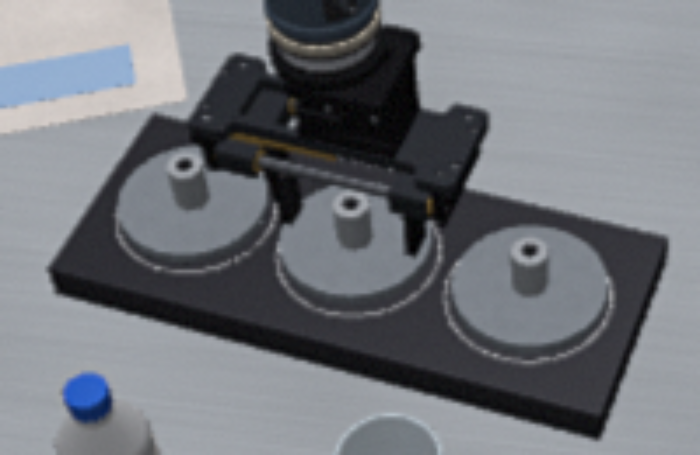

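The two fingers, with tips at about (290,222) and (413,252), straddle the middle socket at (351,215). The other feet are undisturbed. Close.

>>> move_arm([
  [[0,0,0],[0,0,0],1],
  [[0,0,0],[0,0,0],1],
  [[0,0,0],[0,0,0],1],
  [[0,0,0],[0,0,0],1],
  [[0,0,0],[0,0,0],1],
  [[0,0,0],[0,0,0],1],
  [[0,0,0],[0,0,0],1],
  [[0,0,0],[0,0,0],1],
  [[0,0,0],[0,0,0],1],
  [[0,0,0],[0,0,0],1],
  [[0,0,0],[0,0,0],1],
  [[0,0,0],[0,0,0],1],
])

```text
time_s: 15.98
position: [0.5423, -0.0642, 0.0506]
tcp_rot: [[0.984, -0.178, -0.0], [-0.178, -0.984, 0.0], [-0.0, -0.0, -1.0]]
force: [0.6, 1.0, -0.1]
opening: 0.288
grasp_force: 30.0
```

>>> move_arm([
  [[0,0,-0.1],[0,0,0],1],
  [[0,0,-0.2],[0,0,0],1],
  [[0,0,-0.3],[0,0,0],1],
  [[0,0,-0.4],[0,0,0],1],
  [[0,0,-0.5],[0,0,0],1],
  [[0,0,-0.5],[0,0,0],1],
  [[0,0,-0.5],[0,0,0],1],
  [[0,0,-0.5],[0,0,0],1],
  [[0,0,-0.3],[0,0,0],1],
  [[0,0,-0.1],[0,0,0],1],
  [[0,0,0],[0,0,0],1],
  [[0,0,0],[0,0,0],1],
])

```text
time_s: 16.98
position: [0.5417, -0.0643, 0.1523]
tcp_rot: [[0.984, -0.178, -0.001], [-0.178, -0.984, 0.0], [-0.001, -0.0, -1.0]]
force: [-0.5, 0.4, -5.6]
opening: 0.29
grasp_force: 30.0
```

```bash
python3 - <<'E'
from h import *
p=capture("top"); q=capture("scene")
for n,c in(("top",p),("scene",q)):
    for f in(pinpoint,search_frame):
        for r in f(c,"tray")[:2]: print(n,r)
t=p["img"][225:350,110:260]; cv2.imwrite("pics/tray.png",cv2.resize(t,None,fx=4,fy=4,interpolation=cv2.INTER_CUBIC)[:,:,::-1])
cv2.imwrite("pics/sc2.png",cv2.resize(q["img"][40:240,170:480],None,fx=2.5,fy=2.5)[:,:,::-1])
E
```

```text
top {'xy': [0.2959, 0.7283], 'confidence': 0.57}
top {'extent': [0.2162, 0.6078, 0.3752, 0.8622], 'confidence': 0.84}
scene {'xy': [0.6652, 0.4333], 'confidence': 0.59}
scene {'extent': [0.6086, 0.3575, 0.7328, 0.5072], 'confidence': 0.81}
```

View pics/tray.png

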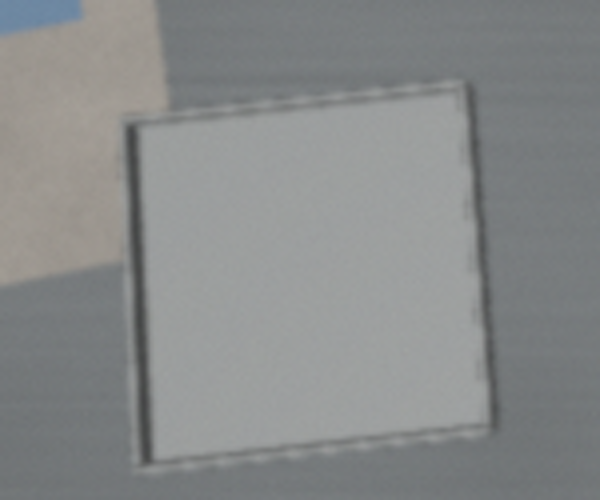

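View pics/sc2.png

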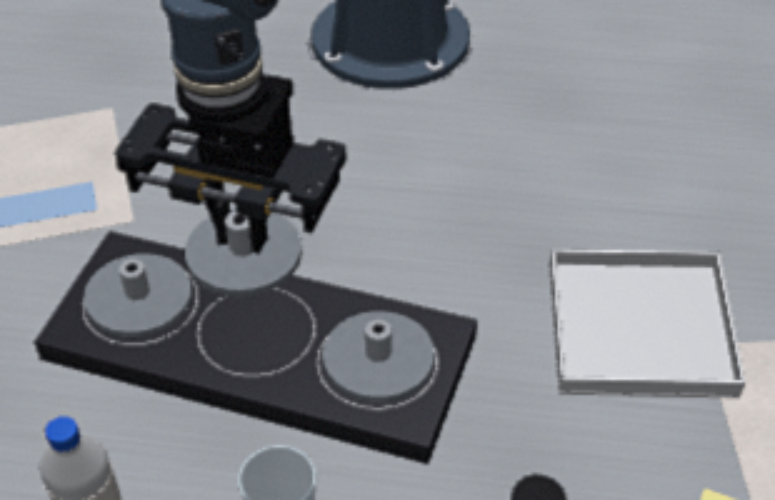

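The tray is clear, with crop corners (125,118), (468,85), (495,430) and (137,467), so its centre is about (0.461, 0.327). The foot hangs level in the fingers with both sound feet on the slab. Carry it over the tray.

>>> move_arm([
  [[-0.11,-0.27,0],[0,0,0],1],
  [[-0.22,-0.54,0],[0,0,0],1],
  [[-0.36,-0.895,0],[0,0,0],1],
  [[-0.36,-0.895,0],[0,0,0],1],
  [[-0.36,-0.895,0],[0,0,0],1],
  [[-0.36,-0.895,0],[0,0,0],1],
  [[-0.36,-0.895,0],[0,0,0],1],
  [[-0.36,-0.895,0],[0,0,0],1],
  [[-0.36,-0.895,0],[0,0,0],1],
  [[-0.36,-0.895,0],[0,0,0],1],
  [[-0.36,-0.895,0],[0,0,0],1],
  [[-0.36,-0.895,0],[0,0,0],1],
  [[-0.36,-0.895,0],[0,0,0],1],
  [[-0.36,-0.895,0],[0,0,0],1],
  [[-0.22,-0.54,0],[0,0,0],1],
  [[-0.11,-0.27,0],[0,0,0],1],
  [[0,0,0],[0,0,0],1],
  [[0,0,0],[0,0,0],1],
  [[0,0,0],[0,0,0],1],
])

```text
time_s: 18.87
position: [0.4613, 0.3259, 0.1525]
tcp_rot: [[0.984, -0.179, -0.001], [-0.179, -0.984, -0.001], [-0.0, 0.001, -1.0]]
force: [-1.1, -0.1, -6.6]
opening: 0.292
grasp_force: 30.0
```

>>> move_arm([
  [[0,0,0.3],[0,0,0],1],
  [[0,0,0.6],[0,0,0],1],
  [[0,0,0.7],[0,0,0],1],
  [[0,0,0.7],[0,0,0],1],
  [[0,0,0.7],[0,0,0],1],
  [[0,0,0.6],[0,0,0],1],
  [[0,0,0.3],[0,0,0],1],
  [[0,0,0.2],[0,0,0],1],
  [[0,0,0],[0,0,0],1],
  [[0,0,0],[0,0,0],1],
])

```text
time_s: 19.7
position: [0.462, 0.3269, 0.0299]
tcp_rot: [[0.984, -0.179, 0.001], [-0.179, -0.984, 0.0], [0.001, -0.0, -1.0]]
force: [0.0, 0.4, -5.9]
opening: 0.287
grasp_force: 30.0
```

>>> move_arm([
  [[0,0,0.04],[0,0,0],1],
  [[0,0,0.03],[0,0,0],1],
  [[0,0,0.03],[0,0,0],1],
  [[0,0,0.02],[0,0,0],1],
  [[0,0,0],[0,0,0],1],
  [[0,0,0],[0,0,0],1],
])

```text
time_s: 20.2
position: [0.4614, 0.3271, 0.0262]
tcp_rot: [[0.984, -0.178, 0.0], [-0.178, -0.984, 0.0], [0.0, -0.0, -1.0]]
force: [-1.8, -1.4, -6.1]
opening: 0.291
grasp_force: 30.0
```

>>> move_arm([
  [[0,0,0.02],[0,0,0],1],
  [[0,0,0.02],[0,0,0],1],
  [[0,0,0.02],[0,0,0],1],
  [[0,0,0],[0,0,0],1],
  [[0,0,0],[0,0,0],1],
])

```text
time_s: 20.62
position: [0.4614, 0.3271, 0.0246]
tcp_rot: [[0.984, -0.178, 0.0], [-0.178, -0.984, 0.0], [0.0, -0.0, -1.0]]
force: [-0.6, 0.6, -0.8]
opening: 0.292
grasp_force: 30.0
```

The floor now carries the weight. Release and go up.

>>> move_arm([
  [[0,0,0.01],[0,0,0],1],
  [[0,0,0],[0,0,0],1],
  [[0,0,0],[0,0,0],0],
  [[0,0,0],[0,0,0],0],
  [[0,0,0],[0,0,0],0],
  [[0,0,0],[0,0,0],0],
  [[0,0,0],[0,0,0],0],
  [[0,0,0],[0,0,0],0],
  [[0,0,0],[0,0,0],0],
  [[0,0,0],[0,0,0],0],
  [[0,0,-0.2],[0,0,0],0],
  [[0,0,-0.8],[0,0,0],0],
  [[0,0,-1],[0,0,0],0],
  [[0,0,-1],[0,0,0],0],
  [[0,0,-1],[0,0,0],0],
  [[0,0,-1],[0,0,0],0],
  [[0,0,0],[0,0,0],0],
  [[0,0,0],[0,0,0],0],
])

```text
time_s: 22.12
position: [0.4625, 0.3276, 0.1764]
tcp_rot: [[0.984, -0.178, 0.005], [-0.178, -0.984, 0.002], [0.004, -0.003, -1.0]]
force: [-0.9, -0.4, 0.5]
opening: 1.0
grasp_force: 0.0
```

```bash
python3 - <<'E'
from h import *
q=capture("scene"); cv2.imwrite("pics/end.png",cv2.resize(q["img"][40:240,170:480],None,fx=2.5,fy=2.5)[:,:,::-1])
s=read_state(); print(s["time_s"],s["position"],s["opening"],s["force"])
E
```

```text
22.1667 [0.46127283 0.32700176 0.17467043] 1.0009221403772206 [-0.68942326 -0.45782307  0.2388542 ]
```

View pics/end.png

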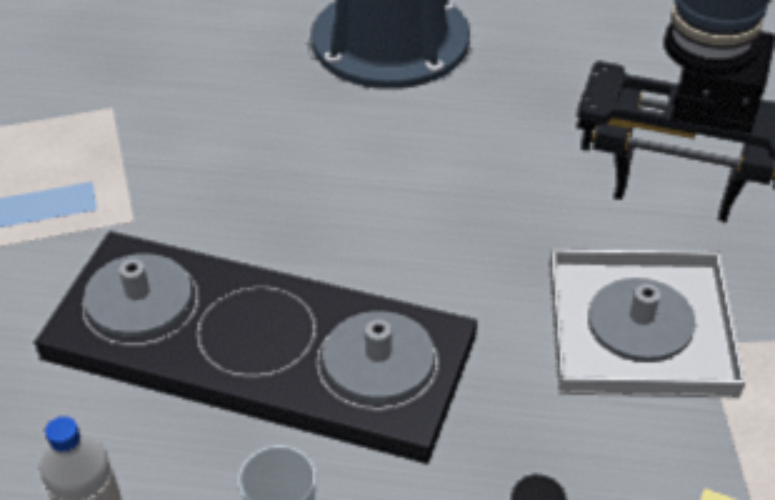

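The foot stands upright near the tray's centre, at (642,318). The two sound feet are in place at (138,295) and (378,355), and the gripper is clear.

```bash
python3 -c "
from rig import *
print(hand_in())"
```

```text
the job is handed in; nothing more can be done
None
```

The middle foot was the rocking one: it gave on its -x side. It now stands upright and released near the tray's centre, and the job is handed in at about 22 s; I never pressed the left foot, taking it as sound by elimination, and the hand-in returned no verdict.

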